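Reset the pump controller under its push-latch flap

TASK

Reset the small grey pump controller: press its blue push-latch flap so that it pops open, press the red reset button underneath all the way down, then push the flap shut and press it until it latches closed again. Use the fingertips only, take hold of nothing, and leave the ferrule, the rubber bung and the brass hose barb beside the controller where they stand.

Things in the scene. Friction and masses are not known exactly. Their poses are not given: they have to be found in the camera images.
- unit: pump controller: grey box, 116 mm (its x) by 120 mm (its y), fixed to the worktop at differing places and yaws; its walls end 50 mm above the worktop, the shut blue flap forms its top at 66 mm. Origin at the centre of its underside, z up; its front (display and two lamps) faces -x, brass hose ports stand out 20 mm at the back (+x)
- flap (a joint): angle of the flap about the hinge at the box's back, rad: about 0 latched and level, grows as the front edge rises, 2.1 fully open (leaning 30 degrees back past upright), -0.08 hard stop. Push-push latch: pressed to the stop and let go it rises on a damped spring in 4 s and stays; swung shut against spring and damper (1 to 6 N), pressed to the stop and let go, it latches. Another press pops it
- flap_press (a point): the spot to press: a round white and grey pad of 26 mm on the flap's upper face near the front edge, on the centre line, 85 mm from the hinge; the point moves with the flap. From latched it goes down about 7 mm to the stop, needing 3 to 4 N on the way, more when pressed fast; the last 2 mm to the stop are not needed. Press at under 80 mm/s
- flap_hinge (a point): on the flap's hinge axis at mid-width: unit x = +0.050, 62.5 mm above the worktop; the axis runs along the unit's y. The flap is a blue plate, 108 mm from hinge to front edge, 116 mm wide, 6 mm thick, hinge at mid-thickness; fully open its edge stands 156 mm above the worktop and 55 mm behind the hinge. Latch parts at its underside near the front edge stand out 38 mm from the plate
- reset_button (a joint): travel of the red reset button, m: 0 = out, 0.006 = fully down (about 5 N); it springs back when let go
- reset_button_top (a point): centre of the red reset button's top, 28 mm across, 48 mm above the worktop when out, 48 mm in front of the hinge on the unit's centre line; pressed straight down, reachable only while the flap is open. The recess is 108 mm wide (unit y). A latch pin (steel) stands in it at button height, from 27 mm in front of the button's centre to the front wall
- ferrule: bystander: steel ferrule, a flanged tube 51 mm across and 45 mm high, loose; origin at the centre of its underside
- bung: bystander: grey rubber bung, 52 mm across and 40 mm high, loose; origin at the centre of its underside
- barb: bystander: brass hose barb, 18 x 48 x 21 mm, lying loose; origin at the centre of its underside, y along it

How it is judged:
On the way, in this order (a step that is already met when the one before it is completed fails the run):
1. the flap has popped open (at least 1.5 rad) (value of joint flap above 1.5 rad), for 0.1 s.
2. the red reset button is pressed down (at least 5 of its 6 mm) under the open flap (value of joint reset_button above 0.005 m and value of joint flap above 0.9 rad), for 0.05 s.
At the end, for the whole second after the job is handed in: the flap is latched shut (within 0.04 rad of 0), the reset button is out again, and ferrule, bung and barb are each within 30 mm of where they stood (value of joint flap between -0.04 and 0.04 rad and value of joint reset_button below 0.002 m and distance of each of ferrule, bung, barb from where it was at the start of the episode below 0.03 m); the robot touches nothing.
It fails at once if the ferrule, the bung or the barb is pushed more than 30 mm from its place or lifted (distance of any of ferrule, bung, barb from where it was at the start of the episode above 0.03 m or height (world z) of any of ferrule, bung, barb above 0.02 m).
It also fails if it takes over 64 s, if anything falls off the work surface, if the arm or the gripper's body presses on something with over 40 N, if the wrist force passes 120 N, or if a joint passes its speed limit or range.

ROBOT

A 6-joint arm with a two-finger parallel gripper is mounted at the origin on the work surface; the furniture and walls round the work are solid. World frame = base frame: x ahead of the robot, y to its left, z up, the work surface at z = 0. Lengths are in m, angles in rad, forces in N, time in s.
With the tool pointing down it reaches from about 0.425 to 0.95 m from the base axis. Payload 3.5 kg.
Tool frame: the origin (TCP) lies midway between the tips of the shut fingers; the grasp point (between the pads) lies 19 mm behind it; z points along the fingers, y is the line along which they close (so a half turn about z gives the same grasp; the last joint's range is limited). The gripper opens to 85 mm and grips with 20 to 120 N. Pads are 22 mm wide; open, the fingers measure 114 mm over their backs; the gripper's body (76 mm by 85 mm) begins 54 mm behind the grasp point. The pads swing forward as they close: fully open they stand 13 mm farther back than shut.
Start: joints at [-1.497, 0.286, 1.577, -0, 1.279, -0.15], TCP at [0.15, -0.658, 0.231] pointing down, gripper open.
Joint ranges: [-2.77, 2.77], [-0.9, 2.22], [0.21, 2.48], [-1.53, 4.67], [0.24, 2.81], [-2.84, 2.84]. Speed limits (rad/s): [2.79, 2.79, 3.14, 3.14, 3.14, 3.14].

INTERFACE

Orientations are given as a unit quaternion [x, y, z, w].
In Python, from plant import get_state, read_camera, ctrl gives the robot as it stands.
- The arm moves only by the shell command python3 -m crank 'ROWS' [FORCE]. ROWS is JSON, a list of rows, each a list of 3 entries, a list of its own where there are three numbers: the shift along the tool's x, y, z in mm, then the turn about the tool's z in degrees, then the closure in counts, from 0 (fully open) to 255 (shut). In form: [[[tx, ty, tz], yaw, claw], ...]. A call has 1 to 10 rows; each row is the pose to reach, as a shift and turn from the pose commanded when the call began, along the tool's axes at that moment; what a row does not reach only later rows make up. A row lasts 1/10 s, in which the tool goes at most 50 mm and 8.59 degrees, less where a joint would pass 70% of its speed; a pose out of reach is approached as far as the arm can. A call with a gripper value outside its range is refused whole. The fingers move at their own pace and stop on an object; FORCE is the grip in N (left out, the last holds). Time passes only in rows, so rows that repeat a pose let the fingers close. It gives the time, the measured TCP pose, the force, the opening and the grip force at its end, in the units of the state.
- get_state(): the state, without advancing time (a new reading comes with each control period).
- read_camera(name): name is "side" or "top"; returns a dict with "frame" (384x512x3 uint8, blue, green, red), "range_z" (384x512 float32, m along the optical axis (not along the pixel's ray), 0 where there is no reading), "vfov" (degrees; the focal length in pixels is half the picture's height over the tangent of half this angle, whatever the lens; pixels are square), "cx", "cy" (the principal point, pixels), "origin" and "orientation" of the camera in the world. Camera axes: x right, y down, z forward; pixel columns grow to the right and rows downward; lengths in m; the calibration is good to about 2 mm. A picture is of the moment at which its call begins.
- ctrl.sign_off(): hands the job in; it is judged then, once.
The state is a dict: "time": time; "qpos": joint angles; "dq": joint speeds; "joint_efforts": joint torques, N m; "eef_pos": TCP position; "tcp_rot": TCP orientation; "contact_force": force on the tool from outside, world axes, zero at the start; "wrist_torque": the same for the moment, N m; "opening": opening from 0.0 (shut) to 1.0 (fully open); "finger_force": force on a finger pad.
Only numpy, scipy, OpenCV 4.12 (cv2) and the standard library are available. Lean on these libraries where they do the work, as an engineer would, in place of code of your own. Each camera call takes 0.05 s, during which the arm holds its last target. There are 200 camera calls.

## Working session

There is one attempt and no reset: what is moved stays moved. The work goes in short steps, Python scripts to look and compute and a shell command to move; the robot and the scene stay as the last step left them, time stands still between calls to the robot, and variables do not carry over. Pictures are saved under pics/ and viewed, at most 10 in all, crops included, and the job is handed in when it is done.

```bash
ls; mkdir -p pics
cat > h.py <<'E'
import numpy as np, cv2
from scipy.spatial.transform import Rotation as R
from plant import get_state, read_camera, ctrl
def cloud(c):
    h,w=c["range_z"].shape; f=h/2/np.tan(np.radians(c["vfov"])/2)
    v,u=np.mgrid[:h,:w]; z=c["range_z"]
    p=np.stack([(u-c["cx"])/f*z,(v-c["cy"])/f*z,z],-1)
    return p@R.from_quat(c["orientation"]).as_matrix().T+np.array(c["origin"])
E
python3 - <<'E'
from h import *
im=[]
for n in("side","top"):
    c=read_camera(n); im.append(c["frame"]); np.save(f"{n}.npy",cloud(c)); cv2.imwrite(f"{n}.png",c["frame"])
    print(n,c["vfov"],c["cx"],c["cy"],c["origin"],R.from_quat(c["orientation"]).as_matrix().round(3).tolist())
    cv2.imwrite(f"pics/{n}0.png",c["frame"])
s=get_state();print(s)
E
```

```text
pics
side 43.04230416100293 261.4498720813109 185.4235652980026 [1.06039411 0.6181488  0.80446628] [[-0.641, 0.524, -0.56], [0.767, 0.455, -0.452], [0.018, -0.72, -0.694]]
top 43.03951520154844 262.3075629470947 183.1500673757998 [0.35557164 0.16405151 0.90706949] [[-0.01, -0.991, 0.134], [-1.0, 0.007, -0.026], [0.025, -0.134, -0.991]]
{'time': 0.1, 'qpos': array([-1.49701253e+00,  2.87126840e-01,  1.57804907e+00, -1.39832443e-06,
        1.27859762e+00, -1.49991183e-01]), 'dq': array([-0.0001199 ,  0.00035461, -0.00438693, -0.00020608, -0.00070841,
        0.00031593]), 'joint_efforts': array([ 3.88810895e-04, -4.07295513e+01, -2.93701011e+01, -1.18619946e-04,
        3.44028667e-03,  1.45266182e-05]), 'eef_pos': array([ 0.14978016, -0.65755608,  0.23004232]), 'tcp_rot': array([ 9.93746509e-01,  1.11654323e-01,  4.08709048e-05, -1.08967373e-03]), 'contact_force': array([-0.2354245 ,  0.44957376,  0.27391404]), 'wrist_torque': array([-0.02119029,  0.01438582, -0.01385301]), 'finger_force': 0.0, 'opening': 0.999082852885189}
```

View pics/side0.png

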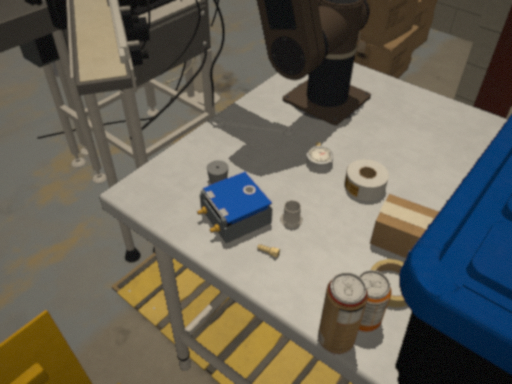

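View pics/top0.png

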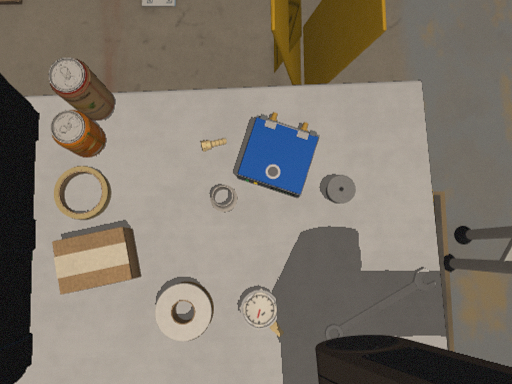

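The side view shows the blue flap at about (236,198), with the ferrule at (291,212), the bung at (217,170) and the barb at (268,250). In the top view the flap is at about (278,157), the pad at (273,171) near the front edge, the ferrule at (222,197), the bung at (341,188) and the barb at (214,144). The brass ports point up in the top image.

Run:
```python
from h import *
for n,roi in(("top",(225,105,110,100)),("side",(190,160,100,80))):
    im=cv2.imread(n+".png"); P=np.load(n+".npy"); x,y,w,h=roi
    hsv=cv2.cvtColor(im,cv2.COLOR_BGR2HSV)
    m=cv2.inRange(hsv,(100,120,60),(125,255,255)); k=np.zeros_like(m);k[y:y+h,x:x+w]=255; m&=k
    z=P[...,2]; m[(z<.055)|(z>.08)]=0
    q=P[m>0]; print(n,len(q),"z",np.median(q[:,2]),q[:,2].std())
    r=cv2.minAreaRect((q[:,:2]*1000).astype(np.float32)); print("rect",r)
    # pad: hole in blue
    c,_=cv2.findContours(m,cv2.RETR_EXTERNAL,cv2.CHAIN_APPROX_NONE); c=max(c,key=cv2.contourArea)
    full=cv2.drawContours(np.zeros_like(m),[cv2.convexHull(c)],-1,255,-1)
    hole=cv2.erode(full,np.ones((5,5)))&~m
    nn,l,st,ce=cv2.connectedComponentsWithStats(hole)
    for i in range(1,nn):
        if st[i,4]>15: print("hole",ce[i],st[i],np.median(P[l==i],0).round(4),P[l==i].mean(0).round(4))
P=np.load("top.npy")
for nm,(u,v) in dict(ferrule=(222,197),bung=(341,188),barb=(214,144)).items():
    p=P[v-25:v+25,u-25:u+25].reshape(-1,3); p=p[(p[:,2]>.012)&(p[:,2]<.055)]
    print(nm,len(p),np.median(p,0).round(3),p.min(0).round(3),p.max(0).round(3))
```

```text
top 3541 z 0.06595255133307232 0.0014649842986041873
rect ((518.7802124023438, 114.11226654052734), (115.09260559082031, 107.35914611816406), 71.21441650390625)
hole [269.70833333 125.625     ] [264 123  12   7  48] [0.5712 0.1274 0.0663] [0.5716 0.1279 0.0665]
hole [301.88 135.98] [296 133  13   7  50] [0.5526 0.071  0.066 ] [0.5526 0.0711 0.0662]
hole [272.38860104 171.0880829 ] [265 164  16  15 193] [0.4899 0.1247 0.0667] [0.4886 0.1245 0.0752]
side 1695 z 0.06412038214430382 0.001528391732899202
rect ((521.3853759765625, 114.74967193603516), (118.90772247314453, 105.45489501953125), 70.3547134399414)
hole [248.89622642 189.35849057] [243 185  13  10 106] [0.4906 0.1239 0.0646] [0.4907 0.1235 0.0646]
hole [211.69565217 193.43478261] [209 190   6   8  23] [0.5533 0.0724 0.0652] [0.5748 0.0952 0.0971]
hole [224.70588235 211.35294118] [221 208   8   8  34] [0.5723 0.1284 0.0644] [0.5724 0.1281 0.0643]
ferrule 183 [0.461 0.208 0.039] [0.431 0.171 0.012] [0.49  0.231 0.052]
bung 667 [0.461 0.    0.04 ] [ 0.435 -0.026  0.013] [0.487 0.025 0.045]
barb 147 [0.551 0.239 0.016] [0.539 0.208 0.012] [0.56  0.254 0.022]
```

```bash
python3 -m crank '[[[391,-278,0],0,255],[[391,-278,0],0,255],[[391,-278,0],0,255],[[391,-278,0],0,255],[[391,-278,0],0,255],[[391,-278,0],0,255],[[391,-278,0],0,255],[[391,-278,0],0,255],[[391,-278,0],0,255],[[391,-278,0],0,255]]'
cat > go.py <<'E'
import sys
from h import *
s=get_state(); M=R.from_quat(s["tcp_rot"]).as_matrix(); yaw=-19.
U=np.array([np.cos(np.radians(yaw)),np.sin(np.radians(yaw)),0]); H=np.array([.490,.1243,0])+.085*U
print("t",s["time"],s["eef_pos"].round(4),"F",s["contact_force"].round(1),"op",round(s["opening"],3),"q",s["qpos"].round(2))
d=(yaw-np.degrees(np.arctan2(M[1,0],M[0,0]))+180)%360-180
print("turn",round(-d,1))
for a in sys.argv[1:]:   # front,z : distance in front of hinge (mm), height(mm)
    f,z=map(float,a.split(",")); t=H-f/1e3*U; t[2]=z/1e3
    print(a,t.round(3),"tool shift",(M.T@(t-s["eef_pos"])*1000).round(1))
E
python3 go.py 85,180
```

```text
time: 1.1
eef_pos: [0.4709, -0.2973, 0.2309]
tcp_rot: [0.994, 0.113, 0.0, -0.001]
contact_force: [-0.3, -0.6, 0.1]
opening: 0.003
finger_force: 0.0
t 1.1 [ 0.4709 -0.2973  0.2309] F [-0.3 -0.6  0.1] op 0.003 q [-0.75  0.03  1.87  0.    1.25  0.6 ]
turn 32.0
85,180 [0.49  0.124 0.18 ] tool shift [ 113.2 -406.5   51.4]
```

```bash
python3 -m crank '[[[113,-406,20],32,255],[[113,-406,20],32,255],[[113,-406,20],32,255],[[113,-406,20],32,255],[[113,-406,20],32,255],[[113,-406,20],32,255],[[113,-406,20],32,255],[[113,-406,51],32,255],[[113,-406,51],32,255],[[113,-406,51],32,255]]'
python3 go.py 85,80 85,61
```

```text
time: 2.1
eef_pos: [0.487, 0.124, 0.1773]
tcp_rot: [0.986, -0.164, -0.003, 0.0]
contact_force: [-0.8, -0.0, -0.5]
opening: 0.003
finger_force: 0.0
t 2.1 [0.487  0.124  0.1773] F [-0.8 -0.  -0.5] op 0.003 q [ 0.05 -0.04  2.04  0.    1.15  1.95]
turn 0.1
85,80 [0.49  0.124 0.08 ] tool shift [ 3.3 -1.4 97.3]
85,61 [0.49  0.124 0.061] tool shift [  3.4  -1.4 116.3]
```

```bash
python3 -m crank '[[[3,-1,40],0,255],[[3,-1,70],0,255],[[3,-1,90],0,255],[[3,-1,98],0,255],[[3,-1,98],0,255],[[3,-1,98],0,255]]'
python3 go.py 85,59.5
```

```text
time: 2.7
eef_pos: [0.4936, 0.1203, 0.0835]
tcp_rot: [0.986, -0.167, 0.001, -0.0]
contact_force: [0.6, 0.1, 0.5]
opening: -0.001
finger_force: 0.0
t 2.7 [0.4936 0.1203 0.0835] F [0.6 0.1 0.5] op -0.001 q [ 0.04  0.1   2.09 -0.    0.95  1.95]
turn -0.2
85,59.5 [0.49  0.124 0.06 ] tool shift [-4.7 -2.6 24. ]
```

Run:
```python
from h import *
c=read_camera("side"); cv2.imwrite("pics/s1.png",cv2.resize(c["frame"][120:260,150:340],None,fx=4,fy=4))
```

```text
(no output)
```

View pics/s1.png

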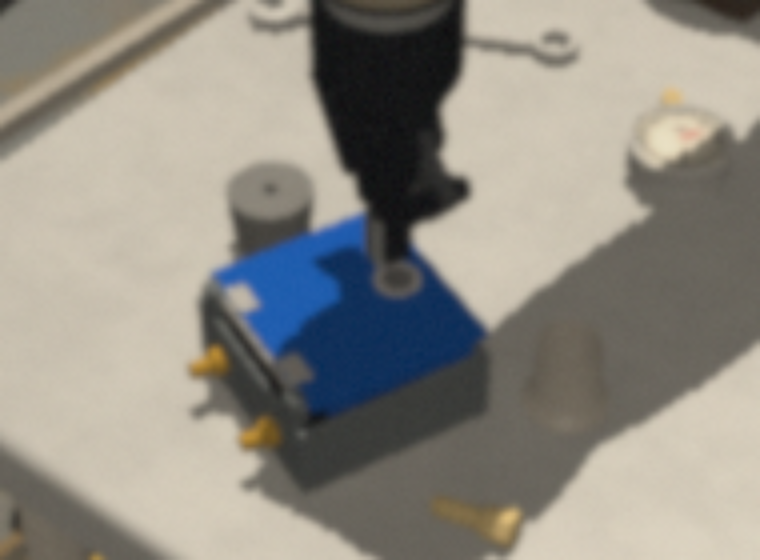

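The fingertips stand directly over the pad, at about (397,278) in the crop, and nothing has been disturbed. Next I press slowly.

```bash
python3 -m crank '[[[-5,-3,6],0,255],[[-5,-3,11],0,255],[[-5,-3,14],0,255],[[-5,-3,17],0,255],[[-5,-3,19],0,255],[[-5,-3,21],0,255],[[-5,-3,23],0,255],[[-5,-3,24],0,255],[[-5,-3,24],0,255]]'
python3 go.py 85,59 85,220
```

```text
time: 3.65
eef_pos: [0.4888, 0.1252, 0.059]
tcp_rot: [0.986, -0.167, -0.001, 0.0]
contact_force: [-4.4, -0.2, 7.2]
opening: -0.002
finger_force: 3.7
t 3.65 [0.4888 0.1252 0.059 ] F [-4.4 -0.2  7.2] op -0.002 q [0.05 0.13 2.11 0.   0.9  1.95]
turn -0.2
85,59 [0.49  0.124 0.059] tool shift [1.4 0.5 0. ]
85,220 [0.49  0.124 0.22 ] tool shift [   1.3    0.5 -161. ]
```

```bash
python3 -m crank '[[[-5,0,-25],0,255],[[-10,0,-75],0,255],[[-20,0,-125],0,255],[[-20,0,-165],0,255],[[-20,0,-165],0,255],[[-20,0,-165],0,255],[[-20,0,-165],0,255],[[-20,0,-165],0,255],[[-20,0,-165],0,255],[[-20,0,-165],0,255]]'>/dev/null
for i in 1 2 3; do python3 -m crank '[[[0,0,0],0,255],[[0,0,0],0,255],[[0,0,0],0,255],[[0,0,0],0,255],[[0,0,0],0,255],[[0,0,0],0,255],[[0,0,0],0,255],[[0,0,0],0,255],[[0,0,0],0,255],[[0,0,0],0,255]]' >/dev/null; done
python3 go.py 52,90 52,42
python3 - <<'E'
from h import *
c=read_camera("side"); cv2.imwrite("pics/s2.png",cv2.resize(c["frame"][120:260,150:340],None,fx=4,fy=4))
np.save("side2.npy",cloud(c)); cv2.imwrite("side2.png",c["frame"])
P=np.load("side2.npy"); hsv=cv2.cvtColor(c["frame"],cv2.COLOR_BGR2HSV)
m=(cv2.inRange(hsv,(100,120,50),(125,255,255))>0)&(P[...,2]>.07)&(P[...,2]<.3); m[:, 330:]=0
q=P[m]; U=np.array([np.cos(np.radians(-19)),np.sin(np.radians(-19))]); H=np.array([.490,.1243])+.085*U
a=(q[:,:2]-H)@U; print(len(q)); print("angle",np.degrees(np.median(np.arctan2(q[:,2]-.0625,-a))), "top",q[:,2].max(),a.max())
r=((cv2.inRange(hsv,(0,140,60),(6,255,255))|cv2.inRange(hsv,(174,140,60),(180,255,255)))>0)&(P[...,2]>.03)&(P[...,2]<.07)
r[:, 330:]=0; q=P[r]; print("red",len(q),np.median(q,0) if len(q) else "")
E
```

```text
t 7.65 [0.47   0.1316 0.2233] F [-0.2 -1.  -0.2] op -0.004 q [ 0.06 -0.13  2.03  0.    1.24  1.97]
turn -0.2
52,90 [0.521 0.114 0.09 ] tool shift [ 54.3   0.3 133.3]
52,42 [0.521 0.114 0.042] tool shift [ 54.3   0.3 181.3]
665
angle 116.41172882926139 top 0.15717668612811664 0.05643616249336607
red 115 [0.52803094 0.11496884 0.04969334]
```

View pics/s2.png

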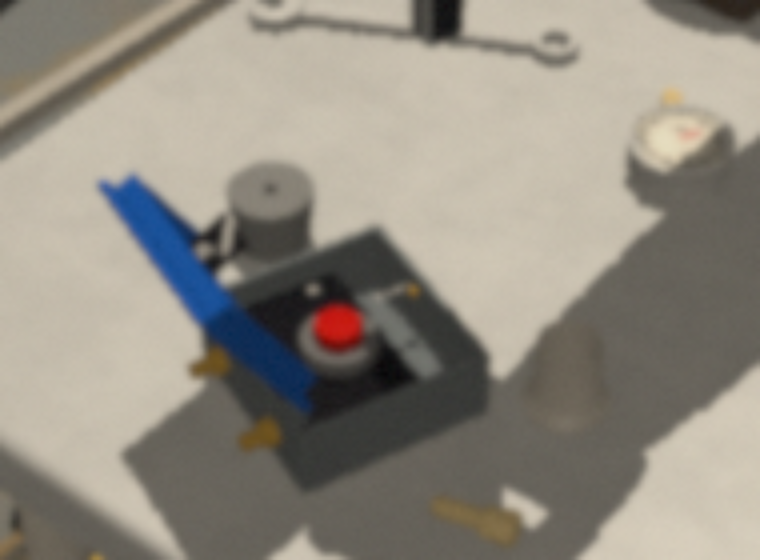

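The flap is fully open, its edge at about (115,183), and the red button shows at about (338,326). I'll come down on it just forward of its centre.

```bash
python3 -m crank '[[[30,0,20],0,255],[[54,0,50],0,255],[[54,0,90],0,255],[[54,0,130],0,255],[[54,0,150],0,255],[[54,0,160],0,255],[[54,0,165],0,255],[[54,0,165],0,255]]'; python3 go.py 52,41
```

```text
time: 8.5
eef_pos: [0.5215, 0.114, 0.0588]
tcp_rot: [0.986, -0.167, 0.0, -0.0]
contact_force: [0.6, 0.3, 1.6]
opening: 0.002
finger_force: 0.0
t 8.5 [0.5215 0.114  0.0588] F [0.6 0.3 1.6] op 0.002 q [0.03 0.19 2.04 0.   0.91 1.93]
turn -0.2
52,41 [0.521 0.114 0.041] tool shift [-0.1  0.5 17.8]
```

```bash
python3 -m crank '[[[0,0,5],0,255],[[0,0,10],0,255],[[0,0,13],0,255],[[0,0,16],0,255],[[0,0,18],0,255],[[0,0,19],0,255],[[0,0,19],0,255],[[0,0,19],0,255]]'; python3 go.py 52,41
```

```text
time: 9.3
eef_pos: [0.5228, 0.1141, 0.0456]
tcp_rot: [0.986, -0.166, 0.0, 0.0]
contact_force: [-12.4, -0.6, 31.0]
opening: -0.003
finger_force: 15.7
t 9.3 [0.5228 0.1141 0.0456] F [-12.4  -0.6  31. ] op -0.003 q [ 0.03  0.22  2.04 -0.    0.89  1.93]
turn -0.1
52,41 [0.521 0.114 0.041] tool shift [-1.3  1.   4.6]
```

Run:
```python
from h import *
a=read_camera("side")["frame"][120:260,150:340]; b=read_camera("top")["frame"][80:220,200:350]
cv2.imwrite("pics/s3.png",np.hstack([cv2.resize(a,(0,0),fx=2.3,fy=2.3),cv2.resize(b,(0,0),fx=2.3,fy=2.3)]))
```

```text
(no output)
```

View pics/s3.png

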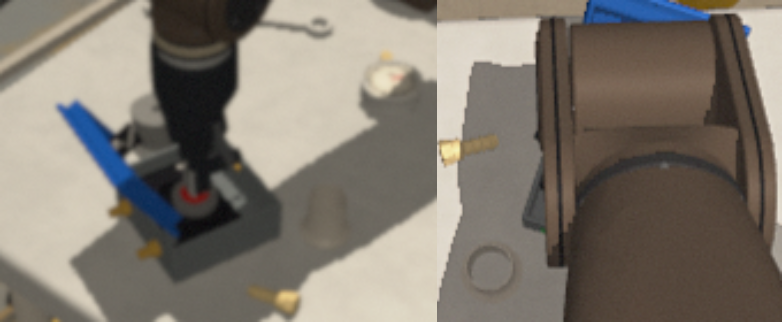

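The tips are on the button, at about (190,195) in the left half, but they stopped at z = 45.6 mm under 31 N. I'll check the heights in the recess from the earlier cloud.

Run:
```python
from h import *
P=np.load("side2.npy"); U=np.array([np.cos(np.radians(-19)),np.sin(np.radians(-19))]);V=np.array([-U[1],U[0]]); H=np.array([.490,.1243])+.085*U
d=(P[...,:2]-H); f=-d@U*1000; s=d@V*1000; z=P[...,2]*1000
for f0 in range(20,112,4):
    print(f0,[ (int(np.median(z[k])) if (k:=(abs(f-f0)<2)&(abs(s-s0)<3)&(z<90)&(z>0)).sum()>1 else -1) for s0 in range(-60,61,6)])
im=cv2.imread("side2.png"); hsv=cv2.cvtColor(im,cv2.COLOR_BGR2HSV)
r=((cv2.inRange(hsv,(0,140,60),(6,255,255))|cv2.inRange(hsv,(174,140,60),(180,255,255)))>0)&(z>30)&(z<70); r[:,330:]=0
print("red f",np.percentile(f[r],[2,50,98]),"s",np.percentile(s[r],[2,50,98]),"z",np.percentile(z[r],[5,50,95]))
```

```text
20 [46, 36, 28, 28, 29, 31, 29, -1, -1, -1, -1, -1, -1, 27, 29, 28, 27, -1, -1, -1, 26]
24 [43, 34, 27, 28, 28, 28, 27, 28, 28, -1, 34, -1, -1, 28, 28, 28, 28, 28, -1, -1, 29]
28 [36, 39, 29, 29, 28, 28, -1, 29, 28, 38, 40, 38, 36, 28, 28, 29, 28, -1, -1, -1, 29]
32 [47, 37, 28, 27, 27, 27, 28, 28, 39, 42, 41, 41, 39, 36, 29, 27, 28, 30, -1, -1, 27]
36 [40, 38, 28, 28, 27, 29, -1, 39, 39, 48, 48, 48, 40, 34, 28, 29, 28, -1, -1, -1, 24]
40 [35, 36, 28, 27, 28, 26, -1, 40, -1, 49, 50, 51, 44, 39, 30, 28, 29, -1, -1, -1, 29]
44 [44, 34, 27, 28, 29, 28, -1, -1, 50, 50, 50, 50, 45, 36, 30, 27, 28, -1, -1, -1, 23]
48 [34, 33, 29, 29, 28, -1, -1, -1, -1, 50, 50, 50, 47, 40, 31, 28, 27, 28, -1, -1, 26]
52 [42, 36, 26, 28, 28, -1, -1, -1, -1, 50, 49, 49, 47, 40, 31, 29, 27, -1, -1, -1, 29]
56 [36, 34, 28, 27, 28, -1, -1, -1, -1, 48, 49, 50, 43, 37, 29, 29, 29, -1, -1, -1, 26]
60 [47, 38, 28, 28, -1, 29, -1, -1, -1, -1, 49, 41, 40, 33, 26, 28, 28, -1, -1, -1, 31]
64 [36, 42, 27, 27, 28, -1, -1, -1, -1, -1, 41, 41, 40, 31, 29, 27, 29, -1, -1, -1, 24]
68 [-1, 34, 27, 29, 27, 27, 29, -1, -1, -1, 
[... 341 characters left out ...]
, 10, 46, 11, 10, 9, 10, 10, -1, -1, -1, -1, -1, 22]
88 [-1, 24, 10, 11, 11, 11, 10, 12, 10, 12, 11, 12, 9, 11, 10, -1, -1, -1, -1, -1, 28]
92 [31, 22, 10, 10, 10, 9, 10, 10, 11, 11, 10, -1, 9, 10, 11, -1, -1, -1, -1, -1, 30]
96 [41, 24, 11, -1, 10, 9, 9, 9, 9, 42, 10, 11, 10, 9, 10, -1, -1, -1, -1, -1, 25]
100 [35, 29, 9, 10, 11, 11, 10, 12, 10, 11, 10, -1, 10, 9, 12, -1, -1, -1, -1, -1, 28]
104 [-1, 32, 34, 33, 31, 29, 38, 25, 29, 29, 29, 30, 36, 27, 31, 31, 40, 40, 42, 48, 23]
108 [-1, -1, -1, -1, -1, -1, -1, -1, -1, -1, -1, -1, -1, -1, -1, -1, -1, -1, -1, 48, 36]
red f [34.66920804 45.5943028  58.34876221] s [-18.87041271   3.48638163  14.37336068] z [42.46423039 49.69333572 52.07332829]
```

```bash
python3 -m crank '[[[0,0,-8],0,255],[[3,0,-14],0,255],[[4,0,-14],0,255],[[4,0,-14],0,255],[[4,0,-14],0,255],[[4,0,-14],0,255]]' | grep -E "eef_pos|force"
p(){ grep -E "eef_pos|contact" | tr '\n' ' '; echo; }
python3 -m crank '[[[0,0,3],0,255],[[0,0,3],0,255],[[0,0,3],0,255]]'|p
python3 -m crank '[[[0,0,2],0,255],[[0,0,2],0,255],[[0,0,2],0,255]]'|p
python3 -m crank '[[[0,0,2],0,255],[[0,0,2],0,255],[[0,0,2],0,255]]'|p
python3 -m crank '[[[0,0,2],0,255],[[0,0,2],0,255],[[0,0,2],0,255]]'|p
python3 -m crank '[[[0,0,2],0,255],[[0,0,2],0,255],[[0,0,2],0,255]]'|p
python3 -m crank '[[[0,0,2],0,255],[[0,0,2],0,255],[[0,0,2],0,255]]'|p
```

```text
eef_pos: [0.5241, 0.1125, 0.0523]
contact_force: [0.6, 0.8, 0.4]
finger_force: 0.0
eef_pos: [0.5245, 0.1126, 0.0503] contact_force: [-1.8, -0.4, 2.3] 
eef_pos: [0.5247, 0.1126, 0.0484] contact_force: [-1.6, 0.3, 3.0] 
eef_pos: [0.5248, 0.1126, 0.0464] contact_force: [-2.4, -0.6, 3.9] 
eef_pos: [0.5249, 0.1126, 0.0459] contact_force: [-6.2, 0.2, 13.6] 
eef_pos: [0.525, 0.1127, 0.0457] contact_force: [-10.2, -0.9, 22.6] 
eef_pos: [0.5251, 0.1127, 0.0455] contact_force: [-15.5, -1.1, 34.0]
```

The button gave about 0.4 N/mm over 6 mm and then hit a hard stop, so it is fully pressed. Next I go up and over to get behind the flap.

```bash
python3 -m crank '[[[0,0,-30],0,255],[[-5,0,-80],0,255],[[-5,0,-130],0,255],[[-5,0,-180],0,255],[[-5,0,-222],0,255],[[30,0,-222],0,255],[[80,0,-222],0,255],[[132,0,-222],0,255],[[132,0,-222],0,255],[[132,0,-222],0,255]]'
python3 go.py -82,130
```

```text
time: 12.8
eef_pos: [0.65, 0.0686, 0.26]
tcp_rot: [0.986, -0.167, -0.001, 0.0]
contact_force: [-0.5, 0.1, 0.3]
opening: -0.001
finger_force: 0.0
t 12.8 [0.65   0.0686 0.26  ] F [-0.5  0.1  0.3] op -0.001 q [-0.05  0.22  1.6   0.    1.32  1.86]
turn -0.2
-82,130 [0.648 0.07  0.13 ] tool shift [ -2.1  -0.6 130. ]
```

```bash
python3 -m crank '[[[0,0,40],0,255],[[0,0,80],0,255],[[0,0,115],0,255],[[0,0,130],0,255],[[0,0,130],0,255],[[-6,0,130],0,255],[[-13,0,130],0,255],[[-20,0,130],0,255],[[-27,0,130],0,255],[[-34,0,130],0,255]]'
python3 go.py -50,130 -15,131 5,136
```

```text
time: 13.8
eef_pos: [0.6182, 0.0805, 0.1344]
tcp_rot: [0.986, -0.167, 0.002, -0.0]
contact_force: [2.0, -0.5, 0.7]
opening: -0.0
finger_force: 1.2
t 13.8 [0.6182 0.0805 0.1344] F [ 2.  -0.5  0.7] op -0.0 q [-0.03  0.27  1.79 -0.    1.08  1.87]
turn -0.2
-50,130 [0.618 0.08  0.13 ] tool shift [-0.5  0.3  4.4]
-15,131 [0.585 0.092 0.131] tool shift [-35.5   0.4   3.2]
5,136 [0.566 0.098 0.136] tool shift [-55.5   0.5  -1.9]
```

```bash
python3 -m crank '[[[-6,0,0],0,255],[[-12,0,0],0,255],[[-18,0,0],0,255],[[-24,0,0],0,255],[[-30,0,0],0,255],[[-36,0,0],0,255],[[-42,0,-2],0,255],[[-47,0,-4],0,255],[[-52,0,-5],0,255],[[-55,0,-6],0,255]]'
python3 go.py 5,136 26,133.5 46,125
```

```text
time: 14.8
eef_pos: [0.5648, 0.0987, 0.1384]
tcp_rot: [0.986, -0.167, -0.0, -0.0]
contact_force: [0.8, -0.6, -0.1]
opening: -0.0
finger_force: 0.7
t 14.8 [0.5648 0.0987 0.1384] F [ 0.8 -0.6 -0.1] op -0.0 q [-0.    0.16  1.91  0.    1.08  1.9 ]
turn -0.2
5,136 [0.566 0.098 0.136] tool shift [0.9 0.2 2.4]
26,133.5 [0.546 0.105 0.134] tool shift [-20.1   0.2   4.9]
46,125 [0.527 0.112 0.125] tool shift [-40.1   0.3  13.4]
```

Run:
```python
from h import *
a=read_camera("side")["frame"][120:260,150:340]
cv2.imwrite("pics/s4.png",cv2.resize(a,(0,0),fx=4,fy=4))
```

```text
(no output)
```

View pics/s4.png

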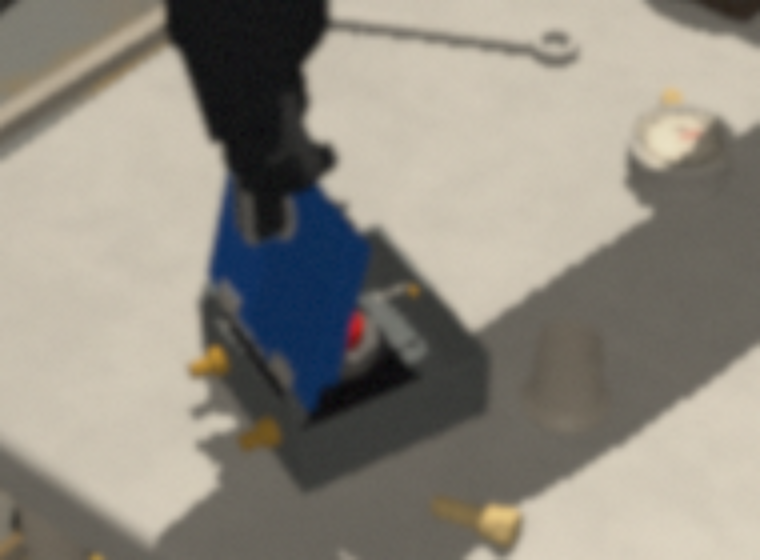

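The flap has swung past upright to about 75°, and the fingertips are on its outer face at about (265,225). I continue along the arc.

```bash
python3 -m crank '[[[-7,0,0],0,255],[[-14,0,1],0,255],[[-21,0,3],0,255],[[-28,0,5],0,255],[[-35,0,8],0,255],[[-41,0,11],0,255],[[-47,0,16],0,255],[[-53,0,21],0,255],[[-58,0,27],0,255],[[-61,0,32],0,255]]'
python3 go.py 66,104 75,89 81,74 84,68
```

```text
time: 15.85
eef_pos: [0.5072, 0.1188, 0.1058]
tcp_rot: [0.986, -0.167, -0.0, -0.0]
contact_force: [3.5, -0.7, 0.8]
opening: 0.001
finger_force: 1.2
t 15.85 [0.5072 0.1188 0.1058] F [ 3.5 -0.7  0.8] op 0.001 q [0.03 0.09 2.05 0.   1.   1.94]
turn -0.2
66,104 [0.508 0.118 0.104] tool shift [0.9 0.4 1.8]
75,89 [0.499 0.121 0.089] tool shift [-8.   0.4 16.8]
81,74 [0.494 0.123 0.074] tool shift [-14.    0.4  31.8]
84,68 [0.491 0.124 0.068] tool shift [-17.    0.4  37.8]
```

```bash
python3 -m crank '[[[-3,0,5],0,255],[[-6,0,10],0,255],[[-9,0,15],0,255],[[-11,0,20],0,255],[[-13,0,25],0,255],[[-15,0,30],0,255],[[-17,0,34],0,255],[[-18,0,37],0,255]]' | grep -E "eef|force"
python3 -m crank '[[[0,0,2],0,255],[[0,0,4],0,255],[[0,0,6],0,255],[[0,0,8],0,255],[[0,0,8],0,255],[[0,0,8],0,255]]'; python3 go.py 85,59
```

```text
eef_pos: [0.4902, 0.1246, 0.0688]
contact_force: [1.4, -0.6, 2.5]
finger_force: 1.1
time: 17.25
eef_pos: [0.49, 0.1246, 0.0609]
tcp_rot: [0.986, -0.167, -0.001, 0.0]
contact_force: [-2.4, 0.4, 2.2]
opening: 0.0
finger_force: 1.1
t 17.25 [0.49   0.1246 0.0609] F [-2.4  0.4  2.2] op 0.0 q [0.05 0.13 2.1  0.   0.91 1.95]
turn -0.2
85,59 [0.49  0.124 0.059] tool shift [0.1 0.3 1.9]
```

Not at the stop yet, so I push a little further and then lift off.

```bash
python3 -m crank '[[[0,0,1],0,255],[[0,0,2],0,255],[[0,0,3],0,255],[[0,0,3],0,255],[[0,0,3],0,255]]' | grep -E "eef|force"
python3 -m crank '[[[0,0,-5],0,255],[[0,0,-15],0,255],[[0,0,-50],0,255],[[-30,0,-90],0,255],[[-60,0,-130],0,255],[[-60,0,-150],0,255],[[-60,0,-150],0,255],[[-60,0,-150],0,255],[[-60,0,-150],0,255],[[-60,0,-150],0,255]]'
python3 - <<'E'
from h import *
c=read_camera("side"); cv2.imwrite("pics/s5.png",cv2.resize(c["frame"][120:260,150:340],None,fx=4,fy=4))
P=cloud(c); hsv=cv2.cvtColor(c["frame"],cv2.COLOR_BGR2HSV)
m=(cv2.inRange(hsv,(100,120,50),(125,255,255))>0)&(P[...,2]>.04)&(P[...,2]<.3); m[:,330:]=0
q=P[m]; U=np.array([np.cos(np.radians(-19)),np.sin(np.radians(-19))]); H=np.array([.490,.1243])+.085*U
print(len(q),"angle",np.polyfit(-(q[:,:2]-H)@U,q[:,2],1),np.median(q[:,2]))
E
```

```text
eef_pos: [0.4904, 0.1245, 0.0591]
contact_force: [-5.1, 1.0, 8.8]
finger_force: 4.5
time: 18.75
eef_pos: [0.4335, 0.1438, 0.2064]
tcp_rot: [0.986, -0.167, -0.002, 0.0]
contact_force: [-0.4, 0.5, -0.4]
opening: 0.002
finger_force: 0.0
1765 angle [0.00197045 0.06344383] 0.06418095553250236
```

View pics/s5.png

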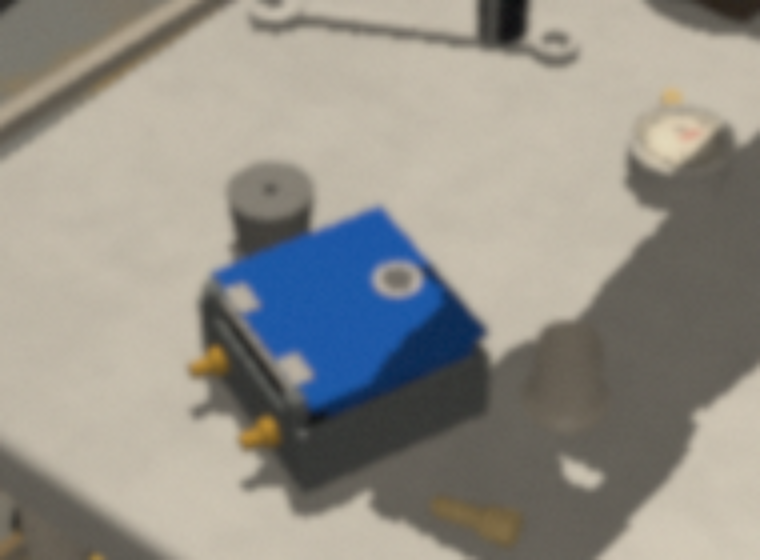

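The flap is latched and level, with a measured slope of 0.002 rad. The bung, ferrule and barb are where they stood, and the arm is clear of everything.

```bash
python3 -c "
from plant import ctrl
print(ctrl.sign_off())"
```

```text
the job is handed in; nothing more can be done
None
```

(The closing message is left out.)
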